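Cure the freshly coated minnows

TASK

Cure the freshly coated minnow lures: put every coloured minnow on the bench into the open black curing box, then lay the aluminium lid on the box flat and squarely, its edges flush with the box all round. With the lid on, take the stylus from its stand and use it to press the recessed red start button of the white timer all the way down for a moment, then put the stylus back upright in its stand; leave the other tackle where it lies.

Things in the scene. Friction and masses are not known exactly. Their poses are not given: they have to be found in the camera images.
- cure_box: black open-topped curing box, fixed to the bench, outside 200 (its x) x 110 (its y) x 60 mm high; walls and floor 8 mm thick, so the cavity is 184 x 94 mm, 52 mm deep or a little more. Origin at the centre of its underside, z up
- lid: loose flat aluminium lid, 200 (its x) x 110 (its y) x 6 mm, no lip, the same outline as the box, 0.25 kg. A black bar handle stands at its centre: 60 mm long along x, 16 mm thick along y, from 6 to 38 mm above the lid's underside. Origin at the centre of the underside, z up. Either way round (half turn) fits the box. It starts flat on the bench, handle up
- minnow1: yellow minnow lure body, 36 (its x) x 18 (its y) x 24 mm high, about 20 g, to be cured; origin at the centre of its underside; lies on the bench at the start. Some minnows are absent in some runs
- minnow2: red minnow lure body, 36 (its x) x 18 (its y) x 24 mm high, about 20 g, to be cured; origin at the centre of its underside; lies on the bench at the start. Some minnows are absent in some runs
- minnow3: green minnow lure body, 36 (its x) x 18 (its y) x 24 mm high, about 20 g, to be cured; origin at the centre of its underside; lies on the bench at the start. Some minnows are absent in some runs
- minnow4: blue minnow lure body, 36 (its x) x 18 (its y) x 24 mm high, about 20 g, to be cured; origin at the centre of its underside; lies on the bench at the start. Some minnows are absent in some runs
- timer: white timer box fixed to the bench, 80 (x) x 70 (y) x 44 mm high, with an upright round well in the middle of its top, 17 mm wide, with the red start button at its bottom. Origin at the centre of its underside
- start_top (a point): centre of the top face of the red start button (15 mm wide); at rest 8 mm below the timer's top, which is 44 mm above the bench; moves down with the button
- start (a joint): travel of the start button: 0 released, 0.006 m fully down; spring of about 2 N at first, 5.5 N fully down
- stylus: stylus tool, standing in its stand at the start: steel rod 8 mm thick from the tip (0) up to 40 mm, brass collar 30 mm across from 40 to 45 mm, yellow square grip 16 x 16 mm from 45 to 90 mm. Origin at the tip, z up along the tool; 50 g
- stylus_grip (a point): centre of the stylus's square grip, 67.5 mm above its tip
- stand: dark wooden stylus stand fixed to the bench, 50 x 50 x 50 mm, upright hole 17 mm wide in its top; the stylus's collar rests on the top, so its tip hangs 10 mm above the bench. Origin at the centre of the underside
- reel: orange plastic fishing reel lying flat, 68 mm across, 33 mm high; bystander, leave alone; origin at its underside
- spoon_lure: chrome spoon lure lying flat, about 58 x 24 x 4 mm; bystander, leave alone; origin at its underside
- crimp_tool: stainless crimp tool (pliers) lying flat, about 160 x 60 x 12 mm; bystander, leave alone; origin at its underside
- lure_tube: clear acrylic lure tube with blue screw cap, standing, 47 mm across, 137 mm high; bystander, leave alone; origin at its underside
Not all that is in view belongs to the job. Several things have the shape of the stand; the one meant has the colours described above.

How it is judged:
By the outcome, as a careful person would: the job done as asked, in the order asked, and still so for the second after the job is handed in, with the robot touching nothing.
Of minnow1, minnow2, minnow3, minnow4 only 2 to 4 are there at a start; the rules pass over those that are not, and their reading is None.
At some moment in a run one of minnow1, minnow2, minnow3, minnow4, lid may be knocked a few centimetres aside while the robot is not near it.
It also fails if it takes over 210 s, if anything falls off the work surface, if the arm or the gripper's body presses on something with over 40 N, if the wrist force passes 120 N, or if a joint passes its speed limit or range.

ROBOT

A 6-joint arm with a two-finger parallel gripper is mounted at the origin on the work surface. World frame = base frame: x ahead of the robot, y to its left, z up, the work surface at z = 0. Lengths are in m, angles in rad, forces in N, time in s.
With the tool pointing down it reaches from about 0.35 to 0.85 m from the base axis. Payload 8.1 kg.
Tool frame: the origin (TCP) lies between the finger pads; the fingertips stand 22 mm ahead of it and the grasp point (between the pads) lies 3 mm ahead of it; z points along the fingers, y is the line along which they close (so a half turn about z gives the same grasp; the last joint's range is limited). The gripper opens to 85 mm and grips with 20 to 120 N. Pads are 22 mm wide; open, the fingers measure 114 mm over their backs; the gripper's body (76 mm by 85 mm) begins 54 mm behind the grasp point. The pads swing forward as they close: fully open they stand 13 mm farther back than shut.
Start: joints at [-1.42, 0.13, 1.488, -0, 1.523, -0.085], TCP at [0.14, -0.583, 0.215] pointing down, gripper open.
Joint ranges: [-2.96, 2.96], [-0.89, 2.26], [0.02, 2.5], [-1.34, 4.48], [0, 2.73], [-2.66, 2.66]. Speed limits (rad/s): [2.39, 2.39, 2.79, 3.14, 3.14, 3.14].

INTERFACE

Orientations are given as a unit quaternion [x, y, z, w].
In Python, from station import robot gives the robot as it stands. Calls block until the motion is done:
- robot.move_ptp(position, orientation): joint-space move of the TCP to a pose.
- robot.move_linear(position, velocity=0.15, rot=None, guard=None): straight line of the TCP; rot=None keeps the orientation; velocity is the mean speed in m/s. With guard (N) it stops when the force on the tool has changed by that much, and returns True; else False.
- robot.set_joints(angles): joint-space move.
- robot.grip(opening): finger opening in m; the grip force is fixed at half the most; returns when the fingers have stopped.
- robot.pause(seconds).
- robot.solve_ik(position, orientation): joint angles nearest the present ones, or None.
- robot.read_camera(name): name is "scene" or "side" or "wrist"; returns the picture (384x512x3 uint8, blue, green, red); there is no depth.
- robot.camera_model(name): a dict with "fov_y" (degrees; the focal length in pixels is half the picture's height over the tangent of half this angle, whatever the lens; pixels are square), "cx", "cy" (the principal point, pixels), "R" (3x3) and "t" (3): a world point X has camera coordinates R X + t; the wrist camera has in their place "mount" (4x4, takes a point from camera to tool coordinates, whose origin is the TCP and whose axes are the flange's). Camera axes: x right, y down, z forward; pixel columns grow to the right and rows downward; lengths in m; the calibration is good to about 2 mm. A picture is of the moment at which its call begins: read the wrist's pose just before it. camera_model takes no time and is no camera call.
A pose or a line that the arm cannot do raises robot.Unreachable and nothing moves.
- robot.sign_off(): hands the job in; it is judged then, once.
Readings, each from a call of its own:
- robot.get_time(): time.
- robot.get_qpos(): joint angles.
- robot.get_qvel(): joint speeds.
- robot.get_joint_efforts(): joint torques, N m.
- robot.get_eef_pos(): TCP position.
- robot.get_tcp_rot(): TCP orientation.
- robot.get_wrist_force(): force on the tool from outside, world axes, zero at the start.
- robot.get_moment(): the same for the moment, N m.
- robot.get_opening(): finger opening in m.
- robot.get_grip_force(): force on a finger pad.
Only numpy, scipy, OpenCV 4.12 (cv2) and the standard library are available. Lean on these libraries where they do the work, as an engineer would, in place of code of your own. Each camera call takes 0.05 s, during which the arm holds its last target. There are 200 camera calls.

## Working session

There is one attempt and no reset: what is moved stays moved. The work goes in short steps, each a Python script; the robot and the scene stay as the last script left them, time stands still between calls to the robot, and variables do not carry over. Pictures are saved under pics/ and viewed, at most 14 in all, crops included, and the job is handed in when it is done.

```bash
ls; mkdir -p pics; python3 - <<'E'
from station import robot
import cv2,numpy as np
print(robot.get_time(),robot.get_tcp_rot())
for n in ("scene","side","wrist"):
    im=robot.read_camera(n); cv2.imwrite(f"pics/{n}0.png",im)
    m=robot.camera_model(n); print(n,{k:np.round(v,4).tolist() for k,v in m.items()  if not isinstance(v,str)}, [ (k,v) for k,v in m.items() if isinstance(v,str)])
E
```

```text
pics
0.0 [ 9.93056523e-01  1.17634762e-01 -3.46796023e-05 -8.96102243e-04]
scene {'fov_y': 52.0083, 'cx': 252.8115, 'cy': 191.5042, 'R': [[-0.4299, 0.9029, 0.0048], [0.7785, 0.3734, -0.5046], [-0.4573, -0.2132, -0.8634]], 't': [0.2863, -0.4302, 1.4521]} []
side {'fov_y': 54.8885, 'cx': 251.8717, 'cy': 195.3482, 'R': [[0.9026, -0.4301, 0.0175], [-0.1964, -0.4478, -0.8723], [0.383, 0.7839, -0.4887]], 't': [-0.5616, 0.1761, 0.7393]} []
wrist {'fov_y': 67.1654, 'cx': 254.2021, 'cy': 194.4506, 'mount': [[-0.0016, -0.9482, -0.3178, 0.081], [1.0, -0.0012, -0.0013, -0.0], [0.0008, -0.3178, 0.9482, -0.1588], [0.0, 0.0, 0.0, 1.0]]} []
```

View pics/scene0.png

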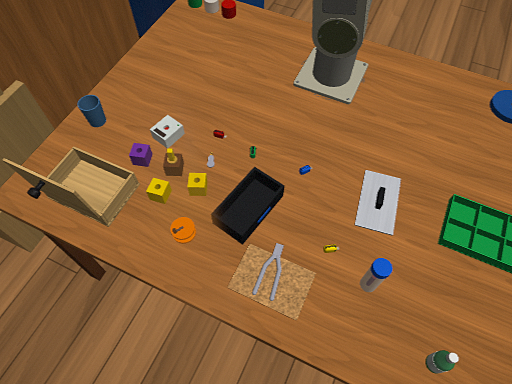

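View pics/side0.png

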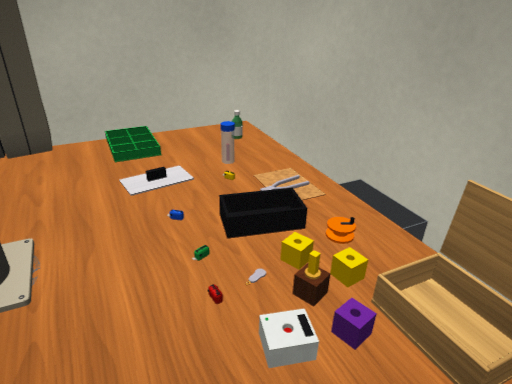

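The scene view shows the minnows at red (219,134), green (252,152), blue (305,169) and yellow (331,249). The box is at (250,205), the lid at (378,202) and the timer at (167,130).

Possible mix-ups:
- **Stand:** the dark brown block with the stylus at (173,163) matches the description. The purple block (140,154) and the yellow blocks (158,190) and (197,183) are decoys.
- **Minnows:** the red cup (229,9) and the blue cup (92,110) share minnow colours. The grey spoon lure (210,160) is not a minnow.

```bash
cat > h.py <<'E'
from station import robot
import cv2,numpy as np
from scipy.spatial.transform import Rotation as Ro
def down(yaw): return (Ro.from_euler('z',yaw)*Ro.from_euler('x',np.pi)).as_quat()
def model(n):
    m=robot.camera_model(n); f=192/np.tan(np.radians(m["fov_y"])/2)
    if n=="wrist":
        T=np.eye(4);T[:3,:3]=Ro.from_quat(robot.get_tcp_rot()).as_matrix();T[:3,3]=robot.get_eef_pos()
        C=T@np.array(m["mount"]); return f,m["cx"],m["cy"],C[:3,:3],C[:3,3]
    R=np.array(m["R"]);return f,m["cx"],m["cy"],R.T,-R.T@np.array(m["t"])
def shot(n,save=None):
    M=model(n); im=robot.read_camera(n)
    if save: cv2.imwrite(f"pics/{save}.png",im)
    return M,im
def ray(M,uv):
    f,cx,cy,R,c=M; d=R@np.array([(uv[0]-cx)/f,(uv[1]-cy)/f,1]); return c,d/np.linalg.norm(d)
def plane(M,uv,z):
    c,d=ray(M,uv); return c+d*(z-c[2])/d[2]
def proj(M,X):
    f,cx,cy,R,c=M; q=R.T@(np.array(X)-c); return np.array([cx+f*q[0]/q[2],cy+f*q[1]/q[2]])
def tri(*rays):
    A=np.zeros((3,3));b=np.zeros(3)
    for c,d in rays: P=np.eye(3)-np.outer(d,d);A+=P;b+=P@c
    X=np.linalg.solve(A,b); return X,max(np.linalg.norm(np.cross(X-c,d)) for c,d in rays)
HUE={"yellow":((22,130,70),(35,255,255)),"red":((172,120,50),(4,255,255)),"green":((55,120,40),(85,255,255)),"blue":((105,140,50),(125,255,255))}
def mask(im,lo,hi):
    h=cv2.cvtColor(im,cv2.COLOR_BGR2HSV); lo,hi=np.array(lo),np.array(hi)
    if lo[0]>hi[0]: m=cv2.inRange(h,lo,np.array([179,hi[1],hi[2]]))|cv2.inRange(h,np.array([0,lo[1],lo[2]]),hi)
    else: m=cv2.inRange(h,lo,hi)
    return m
def blobs(m,amin=8):
    cs,_=cv2.findContours(m,cv2.RETR_EXTERNAL,cv2.CHAIN_APPROX_NONE)
    out=[]
    for c in cs:
        a=cv2.contourArea(c)
        if a>=amin:
            x,y,w,h=cv2.boundingRect(c); mm=cv2.moments(c)
            out.append((a,mm["m10"]/mm["m00"],mm["m01"]/mm["m00"],c))
    return sorted(out,key=lambda o:-o[0])
E
python3 - <<'E'
from h import *
for n in("scene","side"):
    im=cv2.imread(f"pics/{n}0.png");M=model(n)
    for k in HUE:
        print(n,k,[(int(a),int(u),int(v),plane(M,(u,v),.012)[:2].round(3).tolist()) for a,u,v,_ in blobs(mask(im,*HUE[k]))][:8])
M=model("scene")
for k,uv,z in(("timer",(167,128),.044),("stand",(173,158),.05),("box",(249,200),.06),("lid",(378,202),.006),("reel",(183,229),.03),("spoon",(210,160),0),("crimp",(270,270),.01),("tube",(381,268),.137),("ycube1",(158,187),.05),("ycube2",(197,180),.05),("purple",(140,150),.05)): print(k,plane(M,uv,z).round(3))
E
```

```text
scene yellow [(421, 158, 190, [0.699, -0.299]), (373, 197, 183, [0.628, -0.206]), (70, 329, 248, [0.652, 0.23]), (61, 170, 154, [0.569, -0.337])]
scene red [(202, 228, 8, [-0.168, -0.508]), (40, 218, 133, [0.43, -0.236])]
scene green [(3679, 478, 231, [0.423, 0.595]), (73, 195, 3, [-0.138, -0.65]), (67, 446, 365, [0.816, 0.586]), (30, 252, 152, [0.449, -0.105]), (25, 442, 352, [0.79, 0.571])]
scene blue [(762, 147, 12, [-0.001, -0.793]), (399, 503, 102, [-0.121, 0.591]), (305, 381, 267, [0.646, 0.376]), (92, 254, 2, [-0.251, -0.428]), (52, 304, 169, [0.438, 0.07]), (29, 263, 214, [0.636, 0.021])]
side yellow [(993, 299, 252, [0.647, -0.197]), (958, 348, 266, [0.716, -0.281]), (49, 229, 174, [0.651, 0.229])]
side red [(147, 215, 293, [0.43, -0.24]), (23, 287, 329, [0.513, -0.373])]
side green [(1341, 132, 143, [0.422, 0.621]), (110, 201, 252, [0.447, -0.108]), (42, 236, 120, [0.893, 0.724])]
side blue [(100, 227, 125, [0.825, 0.671]), (80, 176, 214, [0.439, 0.068])]
timer [ 0.503 -0.384  0.044]
stand [ 0.599 -0.302  0.05 ]
box [ 0.635 -0.027  0.06 ]
lid [0.448 0.31  0.006]
reel [ 0.784 -0.16   0.03 ]
spoon [ 0.528 -0.217  0.   ]
crimp [0.781 0.106 0.01 ]
tube [0.705 0.355 0.137]
ycube1 [ 0.706 -0.287  0.05 ]
ycube2 [ 0.636 -0.197  0.05 ]
purple [ 0.617 -0.409  0.05 ]
```

```bash
python3 - <<'E'
from h import *
for i,y in enumerate((-0.2,0.15)):
    robot.move_ptp([0.5,y,0.3],down(np.pi/2)); robot.pause(.2)
    M,im=shot("wrist",f"w{i}"); np.savez(f"w{i}.npz",*[np.array(a) for a in M])
    for k in HUE: print(i,k,[(int(a),int(u),int(v),plane(M,(u,v),.02)[:2].round(3).tolist()) for a,u,v,_ in blobs(mask(im,*HUE[k]),40)][:6])
print(robot.get_time(), robot.get_qpos().round(2))
a=cv2.imread("pics/w0.png");b=cv2.imread("pics/w1.png");cv2.imwrite("pics/w01.png",cv2.resize(np.hstack([a,b])[:, :],(800,300)))
E
```

```text
0 yellow [(1514, 345, 153, [0.639, -0.201]), (1479, 383, 210, [0.709, -0.294]), (221, 327, 231, [0.621, -0.331])]
0 red [(212, 209, 176, [0.429, -0.236])]
0 green [(263, 217, 87, [0.446, -0.106])]
0 blue []
1 yellow [(978, 324, 336, [0.633, -0.204]), (189, 356, 97, [0.647, 0.23])]
1 red []
1 green [(196, 225, 291, [0.447, -0.1])]
1 blue [(219, 216, 201, [0.438, 0.072]), (100, 342, 231, [0.647, 0.019])]
3.8917 [ 0.19 -0.1   1.57 -0.    1.67  0.19]
```

View pics/w0.png

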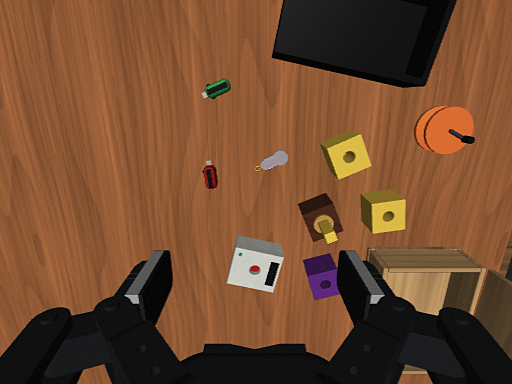

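View pics/w1.png

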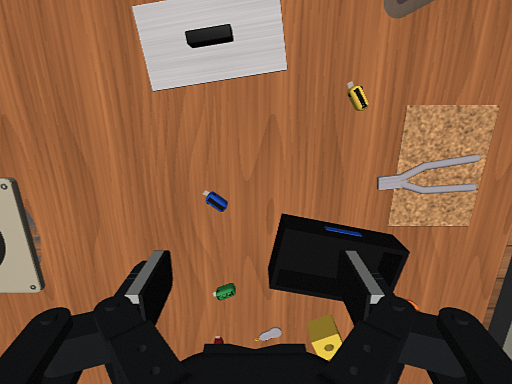

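The wrist views show red (209,176), green (217,87), blue (216,201) and yellow (356,97). The box is centred near (338,258) in the second view, with an empty cavity. The lid is at (210,40) with its black handle. The brown stand at (320,215) holds the stylus. Next I measure the box rim from two wrist positions above it.

```bash
cat >> h.py <<'E'
def quad(c):
    "four corners of a contour by lines fitted to its sides"
    h=cv2.convexHull(c); e=.02
    while len(q:=cv2.approxPolyDP(h,e*cv2.arcLength(h,True),True))>4: e*=1.15
    q=q[:,0].astype(float); P=h_pts=c[:,0].astype(float); L=[]
    for i in range(len(q)):
        a,b=q[i],q[(i+1)%len(q)]; n=np.linalg.norm(b-a); t=(P-a)@(b-a)/n**2
        d=np.abs(np.cross((b-a)/n,P-a)); s=P[(t>.12)&(t<.88)&(d<4)]
        vx,vy,x,y=cv2.fitLine(s.astype(np.float32),cv2.DIST_HUBER,0,.01,.01).ravel(); L.append(np.cross([x,y,1],[x+vx,y+vy,1]))
    r=[np.cross(L[i-1],L[i]) for i in range(len(L))]
    return np.array([p[:2]/p[2] for p in r])
def rectpose(X):
    "centre, angle of the long side in (-pi/2,pi/2], sides"
    X=np.array(X)[:,:2]; e=[X[1]-X[0],X[2]-X[1],X[2]-X[3],X[3]-X[0]]
    a,b=(e[0]+e[2])/2,(e[1]+e[3])/2
    if np.linalg.norm(a)<np.linalg.norm(b): a,b=b,a
    b=np.array([b[1],-b[0]]); b=b if a@b>0 else -b
    v=a/np.linalg.norm(a); th=np.arctan2(v[1],v[0]); th=(th+np.pi/2)%np.pi-np.pi/2
    return X.mean(0),th,np.linalg.norm(a),np.linalg.norm(b)
E
python3 - <<'E'
from h import *
R=[];ims=[]
for i,dx in enumerate((-.03,.03)):
    robot.move_ptp([0.635+dx,-0.05,0.32],down(np.pi/2)); robot.pause(.3)
    M,im=shot("wrist",f"box{i}"); ims.append(im)
    m=cv2.inRange(cv2.cvtColor(im,cv2.COLOR_BGR2HSV),(0,0,0),(180,255,48)); m[:, :120]=0
    b=min(blobs(m,4000),key=lambda b:np.hypot(b[1]-256,b[2]-250)); q=quad(b[3]); R.append((M,q))
    cv2.polylines(im,[q.round().astype(np.int32)],True,(0,255,0),1)
    print(b[0],q.round(1).tolist()); p=[plane(M,u,.06) for u in q]; print(rectpose(p))
(M1,q1),(M2,q2)=R
for u in q1:
    X=[tri(ray(M1,u),ray(M2,w)) for w in q2]; X=min(X,key=lambda x:x[1]); print(X[0].round(4),round(X[1],4))
cv2.imwrite("pics/boxv.png",cv2.resize(np.hstack(ims),(800,300)))
E
```

```text
10310.0 [[211.9, 90.0], [350.5, 120.6], [328.5, 192.2], [200.4, 166.0]]
(array([ 0.63198378, -0.03036935]), np.float64(-0.2072818841293922), np.float64(0.19727750509326675), np.float64(0.10817274559774691))
10447.5 [[168.2, 88.2], [308.2, 118.6], [289.3, 191.1], [159.9, 165.2]]
(array([ 0.63208413, -0.02964461]), np.float64(-0.20699443857461608), np.float64(0.19718294762803928), np.float64(0.1093171653596009))
[0.546  0.0435 0.0572] 0.0006
[0.7401 0.0029 0.0588] 0.0007
[ 0.7172 -0.1034  0.0606] 0.0001
[ 0.5248 -0.0626  0.0612] 0.0001
```

View pics/boxv.png

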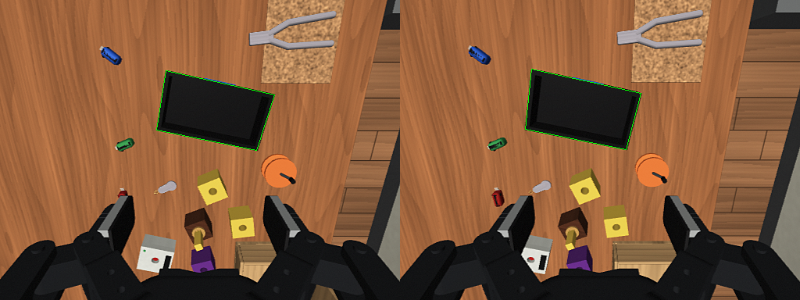

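The box outline fits the rim well: centre (0.632,−0.030), angle −0.207 rad, rim height about 0.06 by triangulation. The cavity is empty. Now I pick the minnows, re-locating each from close by, starting with green.

```bash
cat >> h.py <<'E'
BOX=np.array([.632,-.030]);BTH=-.207
def b2w(x,y,th=BTH): c,s=np.cos(th),np.sin(th); return BOX+[c*x-s*y,s*x+c*y]
def nat(yaw,p):
    "the equivalent yaw (mod pi) nearest the wrist's middle"
    n=np.pi/2+np.arctan2(p[1],p[0]); return n+(yaw-n+np.pi/2)%np.pi-np.pi/2
def find(col,near,z=.02,rad=.08):
    M,im=shot("wrist"); m=cv2.morphologyEx(mask(im,*HUE[col]),cv2.MORPH_CLOSE,np.ones((9,9)))
    best=None
    for a,u,v,c in blobs(m,60):
        P=np.array([plane(M,p[0],z)[:2] for p in c]); o=P.mean(0)
        (cx,cy),(w,h),ang=cv2.minAreaRect((P*1000).astype(np.float32)); o=np.array([cx,cy])/1000
        if np.linalg.norm(o-near)<rad and max(w,h)<60 and (best is None or a>best["a"]):
            best=dict(a=a,o=o,th=np.radians(ang if w>h else ang+90),size=sorted((w,h)),uv=(u,v),M=M,im=im)
    return best
def pick(col,p):
    p=np.array(p)
    robot.move_ptp([*p,.17],down(nat(np.pi/2,p))); robot.pause(.15); f=find(col,p)
    if f is None: print(col,"not seen"); return None
    p=f["o"]; yaw=nat(f["th"],p); robot.move_ptp([*p,.14],down(yaw)); robot.pause(.15); g=find(col,p,rad=.04)
    X,e=tri(ray(f["M"],f["uv"]),ray(g["M"],g["uv"])); p=g["o"]; yaw=nat(g["th"],p)
    print(col,"tri",X.round(3),round(e,4),"rect",p.round(4),np.array(g["size"]).round(1),round(g["th"],3))
    cv2.imwrite(f"pics/pick_{col}.png",g["im"])
    robot.move_ptp([*p,.10],down(yaw)); hit=robot.move_linear([*p,.027],.12,guard=12)
    robot.grip(0); o=robot.get_opening(); print("hit",hit,"opening",round(o,4),"force",robot.get_grip_force())
    robot.move_linear([*p,.15],.25); return robot.get_opening()>.01
def drop(x,y):
    w=b2w(x,y); q=down(nat(BTH+np.pi/2,w)); robot.move_ptp([*w,.15],q)
    hit=robot.move_linear([*w,.04],.15,guard=8); print("drop",hit,robot.get_eef_pos().round(3)); robot.grip(.04); robot.move_linear([*w,.15],.25); robot.grip(.085)
E
python3 - <<'E'
from h import *
if pick("green",(.447,-.104)): drop(-42,-23) if 0 else drop(-.042,-.023)
print(robot.get_time())
g=cv2.imread("pics/pick_green.png"); M,im=shot("wrist"); cv2.imwrite("pics/g2.png",cv2.resize(np.hstack([g,im]),(800,300)))
E
```

```text
green tri [ 0.446 -0.106  0.014] 0.0001 rect [ 0.4477 -0.1048] [16.3 37.5] 0.418
hit False opening 0.0 force 0.0
10.8167
```

View pics/g2.png

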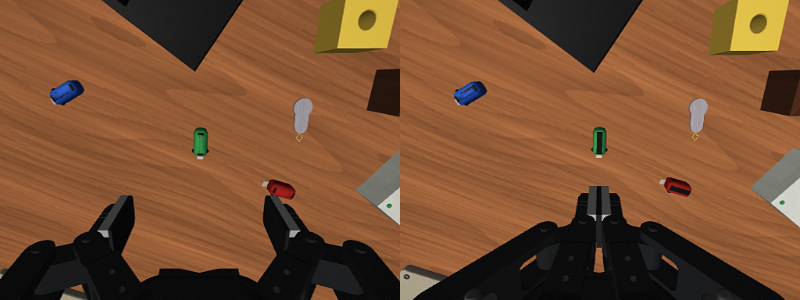

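The two triangulated views agree on the green minnow at image column 257, but the fingers closed on nothing. I go down again with the gripper open and look from the side.

```bash
python3 - <<'E'
from h import *
print(robot.get_eef_pos().round(4),robot.get_opening()); robot.grip(.06)
p=[.4477,-.1048]; print(robot.move_linear([*p,.027],.12,guard=12),robot.get_eef_pos().round(4),robot.get_tcp_rot().round(4),robot.get_wrist_force().round(2),robot.get_opening())
_,a=shot("wrist"); M,b=shot("side"); u=proj(M,[*p,.02]).astype(int); print(u)
c=b[max(u[1]-90,0):u[1]+90,u[0]-120:u[0]+120]; cv2.imwrite("pics/g3.png",np.hstack([cv2.resize(a,(400,300)),cv2.resize(c,(400,300))]))
E
```

```text
[ 0.447  -0.1046  0.149 ] 7.992360080454822e-05
False [ 0.4484 -0.105   0.0278] [9.782e-01 2.074e-01 6.000e-04 4.000e-04] [-0.25 -0.62  0.19] 0.05983620511560781
[201 248]
```

View pics/g3.png

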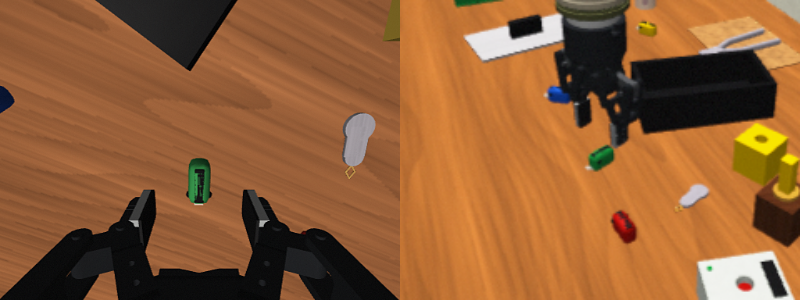

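The side view shows the fingertips well above the minnow even though the TCP reads 0.028. In the wrist view the tip edges at (196,243) and (311,243) are 60 mm apart, which puts them about 40 mm behind the stated tip position. A guarded descent around the minnow will measure the true offset by touch.

```bash
python3 - <<'E'
from h import *
p=robot.get_eef_pos()[:2]
for op in (.06,):
    try: hit=robot.move_linear([*p,-.04],.03,guard=4)
    except robot.Unreachable as e: print("unreach",e); hit=None
    print(hit,robot.get_eef_pos().round(4),robot.get_wrist_force().round(2))
    _,a=shot("wrist","tA"); M,b=shot("side")
    u=proj(M,[*p,.02]).astype(int);c=b[max(u[1]-90,0):u[1]+90,u[0]-120:u[0]+120]; cv2.imwrite("pics/g4.png",np.hstack([cv2.resize(a,(400,300)),cv2.resize(c,(400,300))]))
print(robot.get_time())
E
```

```text
True [ 0.4483 -0.105  -0.0209] [-2.18  0.08  7.68]
14.3167
```

View pics/g4.png

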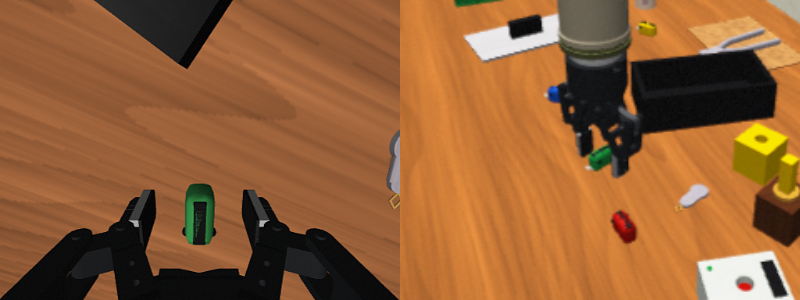

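Contact came at TCP z = −0.021, so the fingertips sit about 37 mm farther back than the description says. The minnow is centred between the pads at (255,275). I use the measured offset from here and grip it.

```bash
sed -i 's/\[\*p,.027\],.12,guard=12/[*p,.027+ZO],.12,guard=12/; s/\[\*w,.04\],.15,guard=8/[*w,.04+ZO],.15,guard=8/; s/^BOX=/ZO=-.037 # measured: pads stand this much higher than the text says\nBOX=/' h.py
python3 - <<'E'
from h import *
p=robot.get_eef_pos()[:2]
robot.move_linear([*p,-.010],.05); robot.grip(0); print(robot.get_opening(),robot.get_grip_force()); robot.move_linear([*p,.12],.2); print(robot.get_opening())
if robot.get_opening()>.01: drop(-.042,-.023)
print(robot.get_time())
if pick("red",(.429,-.236)): drop(.042,-.023)
print(robot.get_time()); M,im=shot("wrist"); cv2.imwrite("pics/g5.png",im)
E
```

```text
0.01681915872788916 59.08595323562622
0.01665924143997079
drop False [ 0.587 -0.044  0.004]
19.4583
red tri [ 0.428 -0.239  0.012] 0.0 rect [ 0.4283 -0.2366] [17.  36.8] 1.677
hit False opening 0.0166 force 58.963383436203
drop False [ 0.67  -0.061  0.005]
27.7417
```

View pics/g5.png

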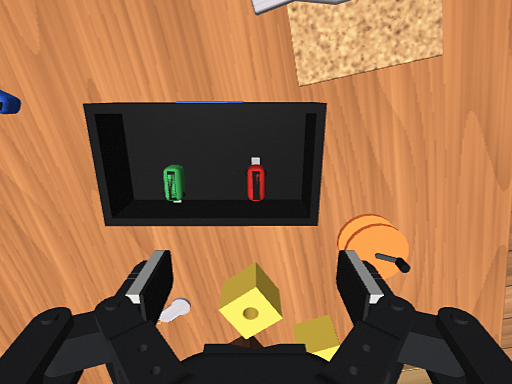

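Green (174,182) and red (256,182) lie in the box. Next are blue and yellow.

```bash
python3 - <<'E'
from h import *
if pick("blue",(.438,.071)): drop(-.042,.023)
print(robot.get_time())
if pick("yellow",(.650,.230)): drop(.042,.023)
print(robot.get_time())
# lid: view from above
robot.move_ptp([.45,.28,.27],down(np.pi/2)); robot.pause(.3); R=[]
for dx in(0,.04):
    if dx: robot.move_ptp([.49,.28,.27],down(np.pi/2)); robot.pause(.3)
    M,im=shot("wrist",f"lid{dx}"); hv=cv2.cvtColor(im,cv2.COLOR_BGR2HSV)
    m=cv2.morphologyEx(cv2.inRange(hv,(0,0,120),(180,60,255)),cv2.MORPH_OPEN,np.ones((3,3)))
    b=blobs(m,3000)[0]; q=quad(b[3]); R.append((M,q)); print(b[0],q.round(1).tolist(),rectpose([plane(M,u,.006) for u in q]))
    k=np.zeros_like(m); cv2.drawContours(k,[b[3]],-1,255,-1); hm=cv2.inRange(hv,(0,0,0),(180,255,70))&cv2.erode(k,np.ones((5,5)))
    hb=blobs(hm,100)[0]; print("handle",hb[1:3],plane(M,hb[1:3],.03),cv2.minAreaRect(hb[3]))
for u in R[0][1]:
    X=min([tri(ray(R[0][0],u),ray(R[1][0],w)) for w in R[1][1]],key=lambda x:x[1]); print(X[0].round(4),round(X[1],4))
a=cv2.imread("pics/lid0.png");b=cv2.imread("pics/lid0.04.png"); cv2.imwrite("pics/lidv.png",cv2.resize(np.hstack([a,b]),(800,300)));print(robot.get_time())
E
```

```text
blue tri [0.437 0.069 0.013] 0.0001 rect [0.4359 0.0706] [16.9 36.7] 2.485
hit False opening 0.0166 force 59.00357007980347
drop False [0.597 0.001 0.004]
36.575
yellow tri [0.65  0.23  0.015] 0.0 rect [0.6494 0.2315] [16.5 37. ] 2.118
hit False opening 0.0169 force 58.920645117759705
drop False [ 0.679 -0.016  0.005]
45.0167
10451.5 [[313.1, 85.2], [319.1, 162.1], [188.6, 180.8], [171.9, 107.3]] (array([0.43991247, 0.30940917]), np.float64(0.14398227151948717), np.float64(0.1979577951170462), np.float64(0.10802481080618802))
handle (246.93434795583406, 137.40077588779468) [0.43945838 0.30979293 0.03      ] ((246.9046630859375, 137.36431884765625), (13.944002151489258, 44.10655975341797), 81.46923065185547)
10410.0 [[284.6, 85.9], [292.3, 162.6], [162.7, 181.2], [144.1, 107.7]] (array([0.43999227, 0.30940063]), np.float64(0.1441870221255841), np.float64(0.1979387843972512), np.float64(0.10806780807184765))
handle (218.43297426690603, 137.89168162776778) [0.43988287 0.30983293 0.03      ] ((218.3349609375, 137.89976501464844), (13.7462158203125, 45.095497131347656), 81.46923065185547)
[0.5308 0.3772 0.0025] 0.0
[0.5451 0.2706 0.008 ] 0.0
[0.3496 0.2417 0.0059] 0.0001
[0.3337 0.3486 0.004 ] 0.0
47.4583
```

View pics/lidv.png

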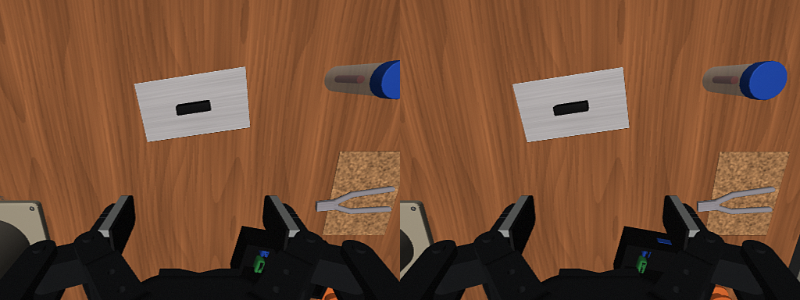

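The lid is clear in both views, with its handle at (247,137), its pose at (0.440,0.309) and angle 0.144. Before covering the box I check its contents, then I move the lid.

```bash
cat >> h.py <<'E'
def lidpose(p,z,h=.27):
    "measure the lid from a wrist place seen like the box's"
    robot.move_ptp([p[0],p[1]-.025,h],down(np.pi/2)); robot.pause(.3); M,im=shot("wrist")
    hv=cv2.cvtColor(im,cv2.COLOR_BGR2HSV); m=cv2.morphologyEx(cv2.inRange(hv,(0,0,120),(180,60,255)),cv2.MORPH_OPEN,np.ones((3,3)))
    b=min(blobs(m,3000),key=lambda b:np.linalg.norm(plane(M,b[1:3],z)[:2]-p)); q=quad(b[3]); return M,im,q,rectpose([plane(M,u,z) for u in q])
E
python3 - <<'E'
from h import *
robot.move_ptp([.635,-.05,.32],down(np.pi/2)); robot.pause(.3); M,im=shot("wrist","full")
for k in HUE:
    print(k,[(int(a),[int(u),int(v)],plane(M,(u,v),.02)[:2].round(3).tolist()) for a,u,v,_ in blobs(mask(im,*HUE[k]),60)])
M,im,q,(L,th,a,b)=lidpose(np.array([.44,.309]),.006); print(L,th,a,b)
yaw=nat(th,L); q=down(yaw)
robot.move_ptp([*L,.08],q); robot.grip(.05); print(robot.move_linear([*L,-.005],.1,guard=12)); robot.grip(0); print(robot.get_opening(),robot.get_grip_force())
robot.move_linear([*L,.15],.15); print(robot.get_opening(),robot.get_wrist_force().round(2),robot.get_moment().round(3))
q2=down(yaw+BTH-th)
robot.move_ptp([*BOX,.15],q2); robot.pause(.3)
hit=robot.move_linear([*BOX,.066],.1,guard=8)
if not hit: hit=robot.move_linear([*BOX,.048],.02,guard=4)
print(hit,robot.get_eef_pos().round(4),robot.get_wrist_force().round(2)); 
_,b=shot("side","lidside"); print(robot.get_time())
E
```

```text
yellow [(1129, [253, 239], [0.633, -0.204]), (1020, [292, 283], [0.705, -0.297]), (224, [282, 131], [0.678, -0.018]), (208, [235, 307], [0.599, -0.351])]
red [(223, [275, 160], [0.669, -0.063])]
green [(222, [223, 148], [0.585, -0.045])]
blue [(247, [228, 120], [0.595, -0.001])]
[0.43992294 0.309345  ] 0.14428728444766747 0.1979365894582057 0.108112146513704
False
0.015266501621108954 59.85429883003235
0.014761904234318593 [ 0.08 -0.35 -2.16] [0.054 0.036 0.029]
True [ 0.6323 -0.03    0.0559] [ 0.27 -1.17  4.46]
58.8583
```

All four minnows are in the box: yellow (282,131), red (275,160), green (223,148) and blue (228,120). The lid touched the rim at the expected height. I release it and measure.

```bash
python3 - <<'E'
from h import *
robot.grip(.05); p=robot.get_eef_pos(); robot.move_linear([*p[:2],.14],.2)
for dx in(-.03,.03):
    M,im,q,r=lidpose(BOX+[dx+.003,.005],.066,.32); print(q.round(1).tolist(),r[0].round(4),round(r[1],4),r[2:])
    c=cv2.resize(im[60:220,120:380],None,fx=3,fy=3); cv2.imwrite(f"pics/lp{dx}.png",c)
print(robot.get_time())
E
```

```text
[[210.9, 88.4], [352.3, 119.8], [329.9, 192.4], [199.2, 165.9]] [ 0.6316 -0.0298] -0.2083 (np.float64(0.197802397529392), np.float64(0.1080906792587038))
[[166.3, 88.4], [308.6, 119.5], [289.7, 192.0], [158.0, 165.6]] [ 0.6316 -0.0297] -0.2079 (np.float64(0.1978478175257657), np.float64(0.10804727598267896))
62.125
```

View pics/lp-0.03.png

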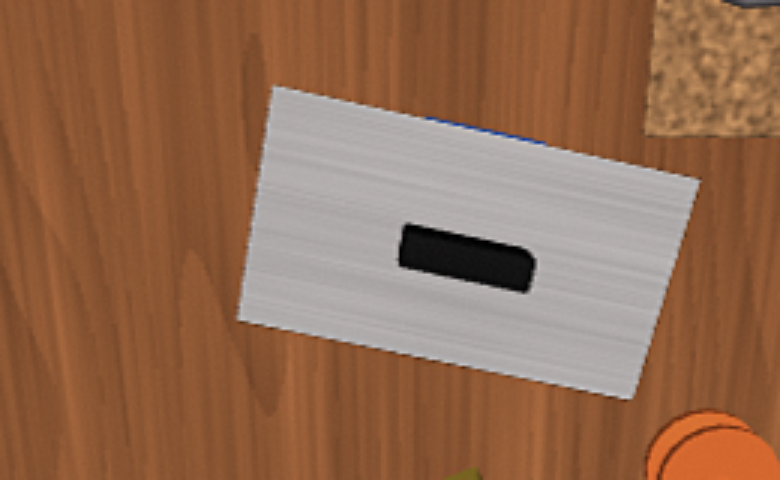

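The lid measures (0.6316,−0.0298) at −0.208 rad, against the box at (0.632,−0.030) and −0.207. That is within half a millimetre, and no black sliver shows. Now I put the wrist camera straight above the stylus and the timer well and measure both.

```bash
cat >> h.py <<'E'
Y0=1.2; TX=np.array([np.cos(Y0),np.sin(Y0)])*.081
def over(p,z): robot.move_ptp([*(np.array(p)-TX),z],down(Y0)); robot.pause(.3); return shot("wrist")
def near(bs,M,p,z): return min(bs,key=lambda b:np.linalg.norm(plane(M,b[1:3],z)[:2]-p))
E
python3 - <<'E'
from h import *
s=np.array([.6,-.305]); H=[]
for z in(.25,.25,.2):
    M,im=over(s,z); b=near(blobs(mask(im,(20,120,60),(35,255,255)),30),M,s,.09)
    H.append((M,b[1:3])); s=plane(M,b[1:3],.10)[:2]
    P=np.array([plane(M,p[0],.10)[:2] for p in b[3]]); print("stylus",b[0],np.round(b[1:3],1),s.round(4),cv2.minAreaRect((P*1e3).astype(np.float32)))
a=im.copy(); ca=b[1:3]
M,im=over(s+[.05,0],.2); b=near(blobs(mask(im,(20,120,60),(35,255,255)),30),M,s,.09); print("shift",b[0],tri(ray(H[-1][0],H[-1][1]),ray(M,b[1:3])))
t=np.array([.505,-.378]); T=[]
for z in(.25,.2):
    M,im=over(t,z); hv=cv2.cvtColor(im,cv2.COLOR_BGR2HSV)
    b=near(blobs(mask(im,*HUE["red"]),20),M,t,.036); t=plane(M,b[1:3],.036)[:2]; T.append((M,b[1:3])); print("red",b[0],np.round(b[1:3],1),t.round(4))
    w=near(blobs(cv2.inRange(hv,(0,0,110),(180,50,255)),500),M,t,.044); q=quad(w[3]); print("timer",w[0],q.round(1).tolist(),[plane(M,u,.044)[:2].round(4).tolist() for u in q])
X=im.copy(); cb=b[1:3]
M,im=over(t+[.05,0],.2); b=near(blobs(mask(im,*HUE["red"]),20),M,t,.036); print("shift",b[0],tri(ray(*[T[-1][0],T[-1][1]]),ray(M,b[1:3])))
cr=lambda i,c:cv2.resize(i[max(int(c[1])-80,0):int(c[1])+80,int(c[0])-100:int(c[0])+100],(400,320))
cv2.imwrite("pics/st.png",np.hstack([cr(a,ca),cr(X,cb)])); print(robot.get_time())
E
```

```text
stylus 228.5 [257.1  94.3] [ 0.6039 -0.3016] ((603.9774169921875, -301.63262939453125), (15.308485984802246, 15.548883438110352), 25.698877334594727)
stylus 235.0 [255.  98.] [ 0.6038 -0.3016] ((603.8347778320312, -301.65570068359375), (15.811131477355957, 15.421226501464844), 22.495054244995117)
stylus 325.5 [253.6  97.6] [ 0.6039 -0.3016] ((603.7725219726562, -301.6869201660156), (15.411197662353516, 15.643380165100098), 25.558822631835938)
shift 404.5 (array([ 0.60386866, -0.30139951,  0.08615915]), np.float64(0.00019564290299092525))
red 98.0 [253.5 110.4] [ 0.4988 -0.3899]
timer 3836.0 [[283.1, 75.8], [288.7, 134.8], [226.1, 143.2], [216.8, 85.3]] [[0.5452, -0.3659], [0.5291, -0.4326], [0.4526, -0.4139], [0.4688, -0.3474]]
red 135.5 [253.7  97.6] [ 0.4988 -0.3899]
timer 5307.0 [[288.5, 56.2], [294.5, 126.2], [221.8, 136.1], [210.5, 67.6]] [[0.5454, -0.366], [0.529, -0.4327], [0.4523, -0.4141], [0.4687, -0.3473]]
shift 132.5 (array([ 0.49884782, -0.38989622,  0.03456509]), np.float64(2.576953062206826e-05))
68.15
```

View pics/st.png

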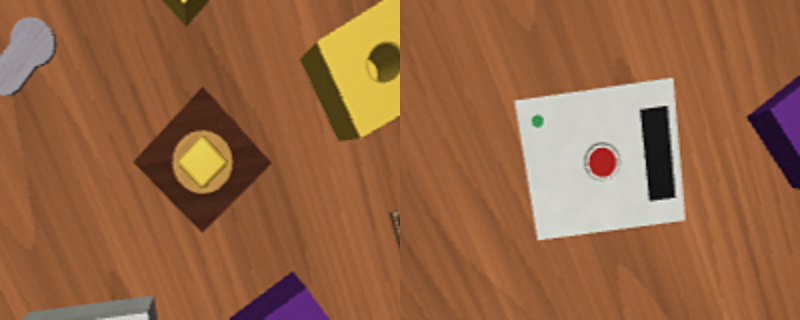

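The stylus is at (0.604,−0.3015) with its square grip at 25.6°. It stands centred on the dark wooden stand, which confirms the choice over the yellow and purple blocks. The red button is at (0.4988,−0.3899), centred in the timer. I grip the stylus and press in stages.

```bash
python3 - <<'E'
from h import *
S=np.array([.6039,-.3015]);W=np.array([.4988,-.3899]);q=down(.446);zg=.047
robot.grip(.05); robot.move_ptp([*S,.15],q); print(robot.move_linear([*S,zg],.1,guard=10),robot.get_eef_pos().round(4))
robot.grip(0); print("open",robot.get_opening(),robot.get_grip_force()); z0=robot.get_eef_pos()[2]
robot.move_linear([*S,zg+.09],.12); print(robot.get_opening(),robot.get_wrist_force().round(2))
robot.move_linear([*W,zg+.09],.12); robot.pause(.3)
_,b=shot("side"); cv2.imwrite("pics/sty.png",cv2.resize(b[180:384,180:420],None,fx=2.5,fy=2.5))
print("z0",z0); hit=robot.move_linear([*W,zg+.031],.06,guard=3); print("in well",not hit,robot.get_eef_pos().round(4),robot.get_wrist_force().round(2))
if not hit:
    hit=robot.move_linear([*W,zg+.0175],.02,guard=12); print(hit,robot.get_eef_pos().round(4),robot.get_wrist_force().round(2)); robot.pause(.5); print(robot.get_eef_pos().round(4),robot.get_wrist_force().round(2),robot.get_opening())
print(robot.get_time())
E
```

```text
False [ 0.6046 -0.3019  0.0482]
open 0.01533437417388534 58.78450155258179
0.015153849271909318 [ 0.17  0.63 -1.53]
z0 0.04783910895634726
in well True [ 0.4992 -0.3902  0.0787] [-0.24 -0.15 -0.32]
True [ 0.4992 -0.3903  0.0678] [-0.86  0.37  5.94]
[ 0.4992 -0.3903  0.0678] [0.3  1.39 6.31] 0.015076034259164825
75.6417
```

View pics/sty.png

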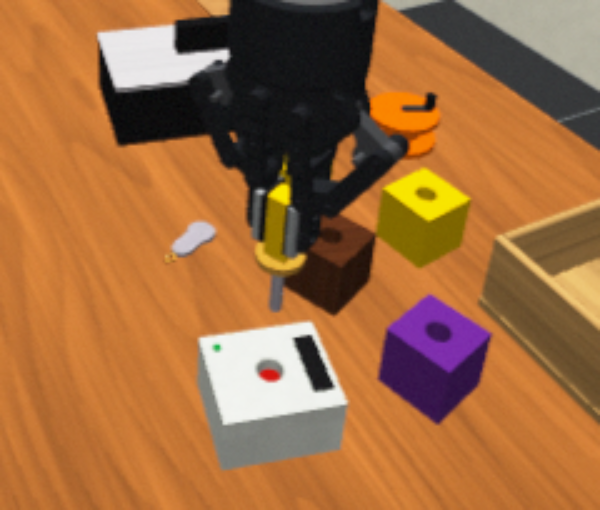

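The stylus hangs upright over the well at (270,370) in the crop. It then entered the well and reached button depth at about 6 to 7 N. I push slightly further to be sure the button is at its stop, then return the stylus.

```bash
python3 - <<'E'
from h import *
S=np.array([.6039,-.3015]);W=np.array([.4988,-.3899]);zg=.047
hit=robot.move_linear([*W,zg+.0165],.01,guard=9); print(hit,robot.get_eef_pos().round(4),robot.get_wrist_force().round(2)); robot.pause(.5); print(robot.get_eef_pos().round(4),robot.get_wrist_force().round(2))
robot.move_linear([*W,zg+.09],.08)
robot.move_linear([*S,zg+.09],.12); robot.pause(.3)
hit=robot.move_linear([*S,zg+.025],.06,guard=3); print("in hole",not hit,robot.get_eef_pos().round(4))
if not hit:
    hit=robot.move_linear([*S,zg-.001],.03,guard=3); print(hit,robot.get_eef_pos().round(4),robot.get_wrist_force().round(2))
    robot.grip(.05); robot.pause(.2); p=robot.get_eef_pos(); robot.move_linear([*p[:2],.16],.1)
    M,im=over(S,.25); _,b=shot("side")
    M2,c,q,r=lidpose(BOX+[-.027,.005],.066,.32); print("lid",r)
    cv2.imwrite("pics/end.png",np.hstack([cv2.resize(im,(400,300)),cv2.resize(b,(400,300))]))
print(robot.get_time())
E
```

```text
True [ 0.4993 -0.3903  0.0678] [-1.51  1.03  6.28]
[ 0.4993 -0.3903  0.0678] [-1.49  0.3   5.96]
in hole True [ 0.6043 -0.3017  0.0728]
True [ 0.6036 -0.3013  0.0478] [ 0.43 -0.45  4.27]
lid (array([ 0.63156139, -0.02977209]), np.float64(-0.20814442819047518), np.float64(0.19782397013244138), np.float64(0.10813044843435018))
85.7333
```

View pics/end.png

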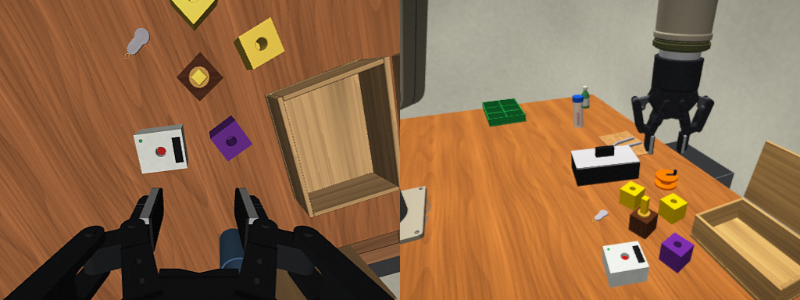

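The stylus is back upright in the dark stand at (200,76), and the lid has not moved. While pressing, the force rose by another 9 N with no further travel, so the button was at its stop. I'm handing in.

```bash
python3 -c "
from h import *
print(robot.sign_off(),robot.get_time())"
```

```text
the job is handed in; nothing more can be done
the job is handed in; nothing more can be done
```

I handed the job in at about 86 s of 210 s: all four minnows are in the box, the lid measured within about 0.5 mm of flush, the start button was pressed to its stop, and the stylus is back upright in its stand.

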